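# Free the stud gauge from its lock-holder and lay it in the check cradle

### The job

Take the stud gauge out of its holder and lay it gently, not dropped, in the check cradle, with its square grip all the way down in the trough and the collar end sticking out of the open end. The holder's unmarked thumb slide may or may not be locking the gauge: try drawing the gauge out, and if it is held do not force it but push the slide to its other end and try again. Leave the other things on the table where they are.

Things in the scene. Friction and masses are not known exactly. Their poses are not given: they have to be found in the camera images.
- gauge: stud gauge, a straight bar 180 mm long, 0.11 to 0.23 kg. Origin on its axis at mid length, y along the bar: y -90 to -5 mm square dark grip, 26 x 26 mm; -5 to +72 round steel shank, diameter 16; +72 to +82 collar, diameter 26; to +90 a pin, diameter 10. Starts level in the holder, axis 40 mm high, axes along the holder's. On the bare table its axis is 13 mm high.
- gauge_collar (a point): the centre of the gauge's collar, on its axis at y = +77 mm. The grip cannot be held inside the cradle's trough (3 mm free each side), so the gauge has to be put down after it is drawn out, and taken again by the shank.
- holder: gauge holder, fixed: a closed grey housing 120 mm wide (x), y +3 to +106 mm, roof 63 mm high; before it a base tongue 30 mm wide, 8 mm high to y -30 mm with a rail 24 mm wide, 27 mm high, to y -26 mm, that carries the gauge's grip. Origin on the table below the gauge's middle at the start. Shank and collar are inside, the grip stands out towards -y.
- holder_mouth (a point): the housing's mouth, at holder y +5 mm, 40 mm high, on the gauge's axis; 35 mm wide, open from 27 to 58 mm above the table. The gauge comes out only straight and level along the holder's -y and is clear after 90 mm of travel. If the hidden lock bolt stands before its collar, it stops dead after about 4 mm.
- thumb (a joint): thumb slide on the holder's roof, position along the holder's x, -0.019 to +0.019 m (its two ends); starts near the -x end (-0.019 to -0.013), stays where it is left, takes about 2 N. It carries the hidden bolt. Unmarked: on some holders the -x end locks, on others the +x end, on a few neither. Where the start position holds the gauge, the +x end frees it.
- thumb_top (a point): the centre of the top of the thumb slide's post, 95 mm above the table; the post is 14 mm (x) by 16 mm (y) and stands 32 mm above the roof, on the holder's y = +64 mm
- cradle: check cradle, fixed: base plate 60 x 200 mm, 8 mm high; on it an aluminium trough along y from -96 mm (closed end wall) to +18 mm (open end), 32 mm wide inside, walls 8 mm thick and 64 mm high above the table, floor 21 mm high. Origin on the table below the middle of the laid gauge; axes then agree with the gauge's, whose axis lies 34 mm high.
- cradle_open_end (a point): the middle of the trough's open end, at cradle y +18 mm, 34 mm high. Beyond it (+y) the laid gauge's shank and collar stand free, with only the base plate below. A shank rest 26 mm high lies inside, at y +5 to +17 mm.
- nut_a: loose castle nut, 25 x 22 x 18 mm, a bystander; origin at the centre of its underside
- nut_b: loose castle nut, 25 x 22 x 18 mm, a bystander; origin at the centre of its underside
- boot_a: loose black rubber dust boot, 45 mm across, 22 mm high, a bystander; origin at the centre of its underside
- plug: loose double-ended plug gauge, 135 mm long (along its y), 19 mm thick, a bystander; origin at the centre of its underside
- sleeve: loose black rubber sleeve, 88 mm long (along its y), 18 mm thick, a bystander; origin at the centre of its underside
- tape: loose roll of tape, 89 mm across, 19 mm high, a bystander; origin at the centre of its underside
Things that resemble listed ones, but are neither listed nor needed, are in the scene too. There is more than one size of the gauge; the job needs the larger.

How it is judged:
By the outcome, as a careful person would: the job done as asked, in the order asked, and still so for the second after the job is handed in, with the robot touching nothing.
It also fails if it takes over 58 s, if anything falls off the work surface, if the arm or the gripper's body presses on something with over 40 N, if the wrist force passes 120 N, or if a joint passes its speed limit or range.

### The arm

A 7-joint arm with a two-finger parallel gripper is mounted at the origin on a cart in front of the work surface, level with it; the furniture and walls round the work are solid. World frame = base frame: x ahead of the robot, y to its left, z up, the work surface at z = 0. Lengths are in m, angles in rad, forces in N, time in s.
With the tool pointing down it reaches from about 0.425 to 0.825 m from the base axis. Payload 3.6 kg.
Tool frame: the origin (TCP) lies where the fingers leave the gripper's body, on its centre line; the fingertips stand 73 mm ahead of it and the grasp point (between the pads) lies 54 mm ahead of it; z points along the fingers, y is the line along which they close (so a half turn about z gives the same grasp; the last joint's range is limited). The gripper opens to 85 mm and grips with 20 to 120 N. Pads are 22 mm wide; open, the fingers measure 114 mm over their backs; the gripper's body (76 mm by 85 mm) begins 54 mm behind the grasp point. The pads swing forward as they close: fully open they stand 13 mm farther back than shut.
Start: joints at [-1.149, 0.615, -0.013, 1.423, 0.008, 1.103, -0.04], TCP at [0.281, 0.586, 0.304] pointing down, gripper open.
Joint ranges: [-3.12, 3.12], [-0.3, 2.06], [-1.34, 1.32], [0.26, 2.42], [-1.36, 4.5], [0.01, 1.98], [-2.84, 2.84]. Speed limits (rad/s): [2.79, 2.79, 3.14, 3.14, 3.14, 3.14, 3.14].

### API

Orientations are given as [roll, pitch, yaw] about the fixed x, y, z axes, in that order (R = Rz(yaw) Ry(pitch) Rx(roll)).
In Python, from plant import ctrl, imaging, close_job, finder gives the robot as it stands.
- The arm moves only by the tool step_arm, never from a script. Its argument "deltas" is a list of rows, each an object with "xyz": the shift along the tool's x, y, z in units of 30 mm (1.0 is 30 mm), a list of three; "yaw": the turn about the tool's z in units of 10 degrees (1.0 is 10 degrees). A call has exactly 10 rows; each row is the pose to reach, as a shift and turn from the pose commanded when the call began, along the tool's axes at that moment; what a row does not reach only later rows make up. A row lasts 1/8 s, in which the tool goes at most 62.5 mm and 10.7 degrees, less where a joint would pass 70% of its speed; a pose out of reach is approached as far as the arm can. A call with a gripper value outside its range is refused whole. "gripper" is the finger opening in mm, from 0 to 85.4, set as the call begins (left out, the last holds). The fingers move at their own pace and stop on an object; the grip force is fixed at half the most. Time passes only in rows, so rows that repeat a pose let the fingers close, or fill a call up. It gives the time, the measured TCP pose, the force, the opening and the grip force at its end, in the units of the state.
- ctrl.read_state(): the state, without advancing time (a new reading comes with each control period).
- imaging.read_camera(name): name is "scene" or "top" or "wrist"; returns the picture (420x560x3 uint8, blue, green, red); there is no depth.
- imaging.calibration(name): a dict with "camera_matrix" (3x3 intrinsics, pixels), "xyz" and "orientation" of the camera in the world; the wrist camera has in their place "hand_eye" (4x4, takes a point from camera to tool coordinates, whose origin is the TCP and whose axes are the flange's). Camera axes: x right, y down, z forward; pixel columns grow to the right and rows downward; lengths in m; the calibration is good to about 2 mm. A picture is of the moment at which its call begins: read the wrist's pose just before it. calibration takes no time and is no camera call.
- close_job(): hands the job in; it is judged then, once.
Trained networks look in the newest picture that a camera, given by its name, has taken for a name from the list of things; names that differ only in an ending like _2 or _b are one class to them, and where a whole thing is asked for, a point or a joint stands for the part that bears it (a point fixed in the world has none). Each returns a list of dicts, best first, with "p" (0 to 1); they miss things now and then, are a little off and sometimes report something else, mostly with a low value. They report only what shows in the picture. A call takes as long as a camera call. They do not tell look-alikes from the thing itself.
- finder.recognise(name, camera): "box" ([left, top, right, bottom] in pixels, round what is visible of it).
The state is a dict: "clock": time; "joint_pos": joint angles; "dq": joint speeds; "joint_torque": joint torques, N m; "eef_pos": TCP position; "orientation": TCP orientation; "contact_force": force on the tool from outside, world axes, zero at the start; "ft_torque": the same for the moment, N m; "opening": finger opening in m; "grasp_force": force on a finger pad.
Only numpy, scipy, OpenCV 4.12 (cv2) and the standard library are available. Lean on these libraries where they do the work, as an engineer would, in place of code of your own. Each camera call takes 0.05 s, during which the arm holds its last target. There are 200 camera calls.

## Working session

There is one attempt and no reset: what is moved stays moved. The work goes in short steps, Python scripts to look and compute and a tool call to move; the robot and the scene stay as the last step left them, time stands still between calls to the robot, and variables do not carry over. Pictures are saved under pics/ and viewed, at most 10 in all, crops included, and the job is handed in when it is done.

Besides the shell and the picture viewer there is one more tool, called after "Call:" in YAML: its name, and indented under it one key for each argument. step_arm: Moves the arm, as the interface text tells. Its arguments: {"type":"object","properties":{"deltas":{"type":"array"},"gripper":{"type":"number"}},"required":["deltas"]}

```bash
mkdir -p pics; ls
cat > h.py <<'E'
import numpy as np, cv2
from scipy.spatial.transform import Rotation as R
from plant import ctrl, imaging, close_job, finder
def cam(n,st=None):
    c=imaging.calibration(n); K=np.array(c["camera_matrix"])
    if n=="wrist":
        st=st or ctrl.read_state(); H=np.array(c["hand_eye"]); Rt=R.from_euler('xyz',st["orientation"]).as_matrix()
        return K,Rt@H[:3,:3],Rt@H[:3,3]+np.array(st["eef_pos"])
    o=c["orientation"]; return K,R.from_euler('xyz',o).as_matrix(),np.array(c["xyz"])
def unproj(C,u,v,z):
    K,Rm,t=C; d=Rm@np.linalg.solve(K,[u,v,1.]); return t+d*(z-t[2])/d[2]
def proj(C,p):
    K,Rm,t=C; q=K@(Rm.T@(np.array(p)-t)); return q[:2]/q[2]
E
python3 - <<'E'
from h import *
s=ctrl.read_state(); print(s)
for n in("scene","top"):
    im=imaging.read_camera(n); cv2.imwrite(f"pics/{n}0.png",im); C=cam(n); print(n,C)
    for k in("gauge","holder","thumb","cradle"):
        print(k,[(np.round(d["box"]).tolist(),round(d["p"],2)) for d in finder.recognise(k,n)][:4])
E
```

```text
pics
{'clock': 0.0, 'joint_pos': array([-1.1494889 ,  0.61597443, -0.01262758,  1.42495583,  0.00813178,
        1.10338186, -0.04038829]), 'dq': array([-6.45423717e-04, -5.35991242e-04,  1.13039696e-03,  9.49518832e-04,
        3.83621164e-05,  6.98353677e-04,  1.22054908e-03]), 'joint_torque': array([-2.51027577e-04, -4.69197178e+01,  2.58891983e-01, -1.71035403e+01,
        9.92440386e-03,  9.51598515e-03,  5.29018450e-06]), 'eef_pos': array([0.28117728, 0.58537885, 0.30268317]), 'orientation': array([-3.13892464e+00,  6.19899596e-05,  2.69388747e+00]), 'contact_force': array([-0.19405546,  0.3137277 ,  0.20562406]), 'ft_torque': array([ 0.00445598, -0.01797807, -0.01356318]), 'grasp_force': 0.0, 'opening': 0.08576212334591968}
scene (array([[487.81730095,   0.        , 285.49434575],
       [  0.        , 487.81730095, 212.62700829],
       [  0.        ,   0.        ,   1.        ]]), array([[-0.51470899, -0.4143005 ,  0.75061958],
       [-0.85713326,  0.26900557, -0.43927051],
       [-0.01993086, -0.86947749, -0.49357032]]), array([-0.34674579,  0.07838976,  0.6604744 ]))
gau
[... 204 characters left out ...]
6.0, 269.0, 318.0, 289.0], 0.61), ([207.0, 219.0, 239.0, 244.0], 0.58)]
thumb []
cradle [([282.0, 210.0, 368.0, 251.0], 0.81)]
top (array([[403.54917653,   0.        , 280.1895386 ],
       [  0.        , 403.54917653, 210.9695881 ],
       [  0.        ,   0.        ,   1.        ]]), array([[ 0.02623655, -0.99002174,  0.13845073],
       [-0.99959545, -0.02750351, -0.00724543],
       [ 0.01098102, -0.13820462, -0.99034282]]), array([ 0.31815447, -0.38079937,  1.19773578]))
gauge [([384.0, 197.0, 393.0, 241.0], 0.86), ([288.0, 273.0, 325.0, 283.0], 0.58)]
holder [([247.0, 249.0, 293.0, 297.0], 0.56)]
thumb [([287.0, 268.0, 325.0, 284.0], 0.41)]
cradle [([296.0, 182.0, 353.0, 245.0], 0.92)]
```

Run:
```python
import cv2,numpy as np
a=cv2.imread("pics/scene0.png");b=cv2.imread("pics/top0.png")
c=cv2.resize(a[180:350,190:430],None,fx=3.3,fy=3.3,interpolation=2);cv2.imwrite("pics/sc.png",c)
c=cv2.resize(b[120:320,180:440],None,fx=3,fy=3,interpolation=2);cv2.imwrite("pics/tc.png",c)
```

```text
(no output)
```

View pics/sc.png

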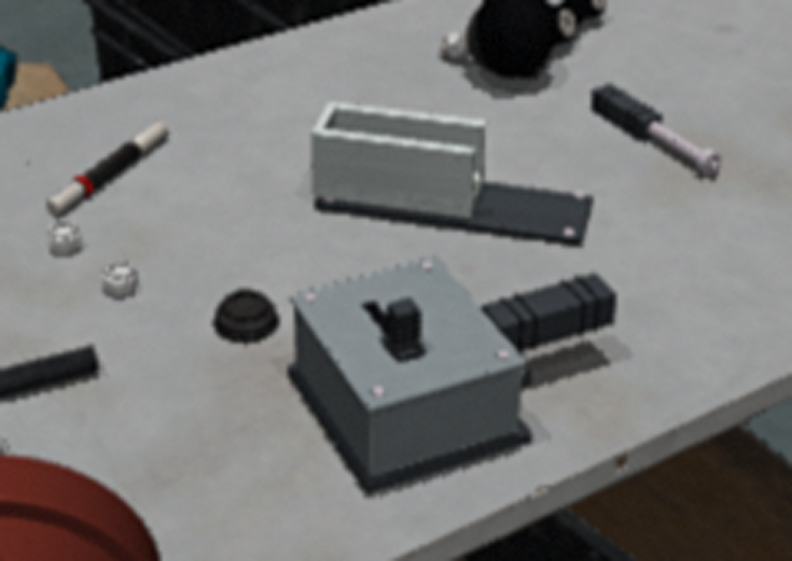

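View pics/tc.png

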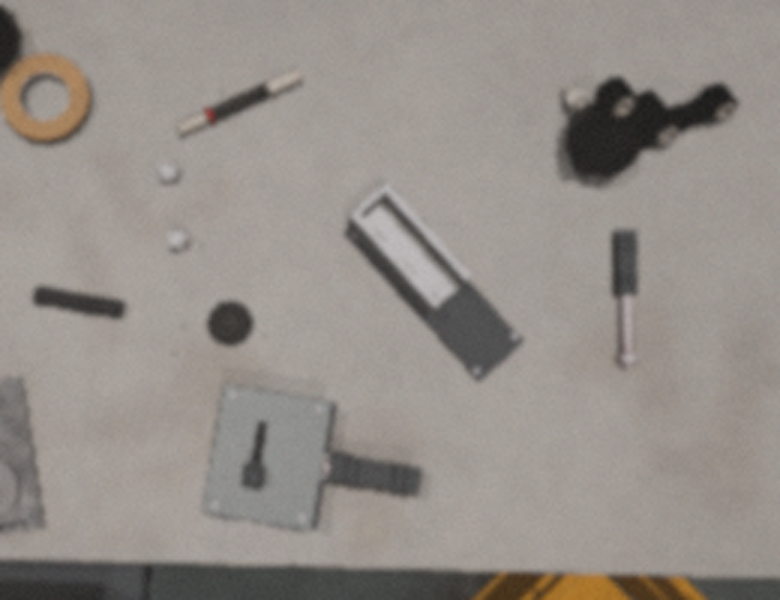

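The top view shows the holder at crop (270,455) with the gauge's grip to its right, and the thumb slide at (255,475) near the robot side. The cradle lies diagonally at (435,285) with its open end lower right. The smaller look-alike gauge is at (625,300).

```bash
cat > fit.py <<'E'
from h import *
from scipy.optimize import least_squares
Ct,Cs=cam("top"),cam("scene")
T=lambda u,v:(Ct,u/3+180,v/3+120)
S=lambda u,v:(Cs,u/3.3+190,v/3.3+180)
def fit(obs,x0):
    def f(p):
        c,s=np.cos(p[2]),np.sin(p[2]); r=[]
        for (C,u,v),(x,y,z) in obs:
            r+=list(proj(C,[p[0]+c*x-s*y,p[1]+s*x+c*y,z])-[u,v])
        return r
    q=least_squares(f,x0,loss='soft_l1'); print(np.round(q.x,4),np.round(q.fun,1)); return q.x
fl=fit
H=[(T(335,402),(.06,.003,.063)),(T(318,530),(-.06,.003,.063)),(T(204,515),(-.06,.106,.063)),(T(227,386),(.06,.106,.063)),
(S(430,260),(.06,.003,.063)),(S(525,360),(-.06,.003,.063)),(S(370,408),(-.06,.106,.063)),(S(293,300),(.06,.106,.063)),
(T(420,479),(0,-.09,.053))]
print("holder");fit(H,[.4,-.4,0])
for u,v,z in[(350,215,.064),(387,187,.064),(468,275,.064),(478,380,.008),(521,340,.008)]:print(unproj(*T(u,v),z))
for u,v,z in[(322,104,.064),(484,123,.064),(474,151,.064),(315,137,.064),(592,197,.008),(580,243,.008)]:print(unproj(*S(u,v),z))
E
python3 fit.py
```

```text
holder
[ 0.2967 -0.4166 -0.1187] [-1.3 -0.2 -1.8  0.4 -0.7 -0.1 -1.7 -0.2  1.6 -2.2  1.8 -0.7  1.  -0.2
 -1.2 -1.9  0.1  0.4]
[ 0.53362614 -0.43469552  0.064     ]
[ 0.56182682 -0.46950493  0.064     ]
[ 0.47905572 -0.54762334  0.064     ]
[ 0.38319537 -0.5664321   0.008     ]
[ 0.4237052  -0.60868006  0.008     ]
[ 0.56235053 -0.45969233  0.064     ]
[ 0.47312377 -0.54493016  0.064     ]
[ 0.44481858 -0.51541574  0.064     ]
[ 0.52337291 -0.43013576  0.064     ]
[ 0.41804362 -0.60581252  0.008     ]
[ 0.3757433 -0.5600502  0.008    ]
```

```bash
python3 - <<'E'
import cv2,numpy as np
a=cv2.imread("pics/scene0.png");b=cv2.imread("pics/top0.png")
cv2.imwrite("pics/both.png",np.vstack([cv2.resize(a,(400,300)),cv2.resize(b,(400,300))]))
E
cat >> h.py <<'E'
def rows(goal,yaw=None,st=None):
    """tool-frame shift units to reach world TCP points"""
    st=st or ctrl.read_state(); Rm=R.from_euler('xyz',st["orientation"]).as_matrix()
    for g in np.atleast_2d(goal): print("xyz units",np.round(Rm.T@(np.array(g)-st["eef_pos"])/.03,2))
    if yaw is not None: print("yaw units",np.round(-np.degrees(yaw-st["orientation"][2])/10,2), "(or +-36)")
E
python3 - <<'E'
from h import *
pts=[]
for t in [1.123,.95,.78,.6,.42,.25,.05,-.12,-.3,-.47,-.64,-.8]: pts.append([.60*np.cos(t),.60*np.sin(t),.30])
pts.append([.289,-.478,.22]); rows(pts,-1.69)
E
```

```text
xyz units [-0.   -1.66  0.13]
xyz units [-3.44 -1.96  0.13]
xyz units [-6.73 -2.83  0.13]
xyz units [-9.99 -4.34  0.13]
xyz units [-12.93  -6.41   0.13]
xyz units [-15.33  -8.81   0.13]
xyz units [-17.57 -12.12   0.13]
xyz units [-18.94 -15.23   0.13]
xyz units [-19.78 -18.72   0.13]
xyz units [-19.99 -22.11   0.13]
xyz units [-19.63 -25.49   0.13]
xyz units [-18.77 -28.56   0.13]
xyz units [-15.58 -31.86   2.8 ]
yaw units 25.12 (or +-36)
```

View pics/both.png

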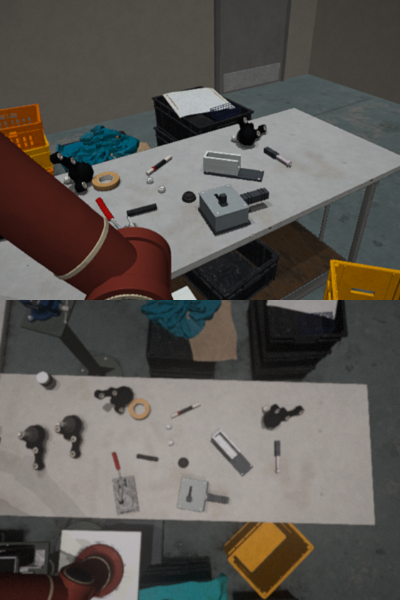

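The scene is clear for an arc at 0.30 m height; the holder is at about (220,205) in the upper picture and nothing tall stands in the way.

Call:
step_arm:
  deltas:
    - {"xyz": [-0.4,-1.5,0],"yaw": 0.9}
    - {"xyz": [-1.9,-1.75,0],"yaw": 1.8}
    - {"xyz": [-3.5,-2.0,0],"yaw": 2.7}
    - {"xyz": [-5.1,-2.35,0],"yaw": 3.6}
    - {"xyz": [-6.7,-2.85,0],"yaw": 4.5}
    - {"xyz": [-8.4,-3.5,0],"yaw": 5.4}
    - {"xyz": [-10.0,-4.35,0],"yaw": 6.3}
    - {"xyz": [-11.5,-5.3,0],"yaw": 7.2}
    - {"xyz": [-12.9,-6.4,0],"yaw": 8.1}
    - {"xyz": [-14.2,-7.6,0],"yaw": 9.0}

```text
clock: 1.75
eef_pos: [0.5675, 0.1946, 0.3041]
orientation: [3.141, -0.001, 1.118]
contact_force: [1.0, 0.4, -0.3]
opening: 0.0855
grasp_force: 0.0
```

Run:
```python
from h import *
s=ctrl.read_state(); print(s["joint_pos"],s["eef_pos"],s["orientation"])
rows([[.60*np.cos(t),.60*np.sin(t),.30] for t in np.linspace(.25,-.56,10)],-1.69)
```

```text
[-0.62806197  0.56324254  0.42948219  1.58612057 -0.25967859  1.04838542
 -0.57940715] [0.56751366 0.19463065 0.304055  ] [ 3.14114516e+00 -6.46611393e-04  1.11836355e+00]
xyz units [-1.18  1.09  0.13]
xyz units [-2.61  2.19  0.13]
xyz units [-4.12  3.15  0.13]
xyz units [-5.72  3.98  0.13]
xyz units [-7.39  4.66  0.13]
xyz units [-9.11  5.19  0.13]
xyz units [-10.87   5.56   0.13]
xyz units [-12.66   5.77   0.13]
xyz units [-14.46   5.82   0.13]
xyz units [-16.25   5.71   0.13]
yaw units 16.09 (or +-36)
```

Call:
step_arm:
  deltas:
    - {"xyz": [-1.2,1.1,0],"yaw": 0.9}
    - {"xyz": [-2.6,2.2,0],"yaw": 1.8}
    - {"xyz": [-4.1,3.15,0],"yaw": 2.7}
    - {"xyz": [-5.7,4.0,0],"yaw": 3.6}
    - {"xyz": [-7.4,4.65,0],"yaw": 4.5}
    - {"xyz": [-9.1,5.2,0],"yaw": 5.4}
    - {"xyz": [-10.9,5.55,0],"yaw": 6.3}
    - {"xyz": [-12.7,5.75,0],"yaw": 7.2}
    - {"xyz": [-14.5,5.8,0],"yaw": 8.1}
    - {"xyz": [-16.25,5.7,0],"yaw": 9.0}

```text
clock: 3.0
eef_pos: [0.5094, -0.319, 0.304]
orientation: [-3.142, -0.001, -0.452]
contact_force: [-0.1, 0.0, 0.4]
opening: 0.0853
grasp_force: 0.0
```

Run:
```python
from h import *
s=ctrl.read_state(); print(s["joint_pos"],s["eef_pos"],s["orientation"])
rows([[.45,-.39,.3],[.289,-.478,.22]],-1.69)
```

```text
[ 0.04628155  0.65747597  0.83688106  1.59000421 -0.52545003  1.13187902
 -1.01510985] [ 0.50936137 -0.31895058  0.30401035] [-3.14151427e+00 -7.17541670e-04 -4.52116038e-01]
xyz units [-0.75  2.99  0.13]
xyz units [-4.29  7.98  2.8 ]
yaw units 7.09 (or +-36)
```

Call:
step_arm:
  deltas:
    - {"xyz": [-0.3,1.4,0],"yaw": 0.9}
    - {"xyz": [-0.9,2.8,0],"yaw": 1.8}
    - {"xyz": [-1.6,4.1,0.3],"yaw": 2.7}
    - {"xyz": [-2.4,5.4,0.8],"yaw": 3.6}
    - {"xyz": [-3.2,6.6,1.4],"yaw": 4.5}
    - {"xyz": [-3.8,7.5,2.0],"yaw": 5.4}
    - {"xyz": [-4.3,8.0,2.5],"yaw": 6.3}
    - {"xyz": [-4.3,8.0,2.8],"yaw": 7.1}
    - {"xyz": [-4.3,8.0,2.8],"yaw": 7.1}
    - {"xyz": [-4.3,8.0,2.8],"yaw": 7.1}

```text
clock: 4.25
eef_pos: [0.2902, -0.4781, 0.2203]
orientation: [-3.141, -0.0, -1.684]
contact_force: [0.4, 1.1, 0.2]
opening: 0.086
grasp_force: 0.0
```

Run:
```python
from h import *
s=ctrl.read_state(); print(s["joint_pos"],s["eef_pos"],s["orientation"])
C=cam("wrist",s); im=imaging.read_camera("wrist"); cv2.imwrite("pics/w1.png",im)
p=np.array([.2967,-.4166]);a=-.1187
for y,z in[(-.09,.053),(-.005,.053),(.064,.095)]: print(y,proj(C,[p[0]-np.sin(a)*y,p[1]+np.cos(a)*y,z]))
```

```text
[ 0.3890868   0.80608075  1.05977019  1.81043759 -0.81937644  1.03852844
 -1.47828555] [ 0.29018616 -0.47810739  0.22027776] [-3.14106722e+00 -4.46314327e-04 -1.68374517e+00]
-0.09 [280.55466324 178.52609611]
-0.005 [279.7628207  281.34627466]
0.064 [279.19931131 391.09020165]
```

View pics/w1.png

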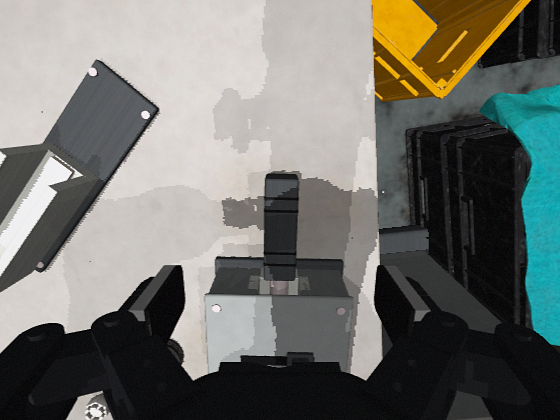

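The wrist view shows the grip centred at column ~281 (rows 172–280), agreeing with the prediction (280); the cradle's base plate is at upper left with corners (97,61) and (158,106).

Call:
step_arm:
  deltas:
    - {"xyz": [0,0,1.0]}
    - {"xyz": [0,0,2.0]}
    - {"xyz": [0,0,2.8]}
    - {"xyz": [0,0,3.4]}
    - {"xyz": [0,0,3.8]}
    - {"xyz": [0,0,3.95]}
    - {"xyz": [0,0,3.95]}
    - {"xyz": [0,0,3.95]}
    - {"xyz": [0,0,3.95]}
    - {"xyz": [0,0,3.95]}

```text
invalid input
```

Call:
step_arm:
  deltas:
    - {"xyz": [0,0,0]}
    - {"xyz": [0,0,0]}
    - {"xyz": [0,0,0]}
    - {"xyz": [0,0,0]}
    - {"xyz": [0,0,0]}
    - {"xyz": [0,0,0]}
    - {"xyz": [0,0,0]}
    - {"xyz": [0,0,0]}
    - {"xyz": [0,0,0]}
    - {"xyz": [0,0,0]}
  gripper: 15

```text
invalid input
```

Call:
step_arm:
  deltas:
    - {"xyz": [0,0,1.0],"yaw": 0}
    - {"xyz": [0,0,2.0],"yaw": 0}
    - {"xyz": [0,0,2.8],"yaw": 0}
    - {"xyz": [0,0,3.4],"yaw": 0}
    - {"xyz": [0,0,3.8],"yaw": 0}
    - {"xyz": [0,0,3.95],"yaw": 0}
    - {"xyz": [0,0,3.95],"yaw": 0}
    - {"xyz": [0,0,3.95],"yaw": 0}
    - {"xyz": [0,0,3.95],"yaw": 0}
    - {"xyz": [0,0,3.95],"yaw": 0}

```text
clock: 5.55
eef_pos: [0.2897, -0.4781, 0.1017]
orientation: [-3.141, -0.0, -1.687]
contact_force: [0.3, -0.5, 0.4]
opening: 0.0857
grasp_force: 0.0
```

Call:
step_arm:
  deltas:
    - {"xyz": [0,0,0],"yaw": 0}
    - {"xyz": [0,0,0],"yaw": 0}
    - {"xyz": [0,0,0],"yaw": 0}
    - {"xyz": [0,0,0],"yaw": 0}
    - {"xyz": [0,0,0],"yaw": 0}
    - {"xyz": [0,0,0],"yaw": 0}
    - {"xyz": [0,0,0],"yaw": 0}
    - {"xyz": [0,0,0],"yaw": 0}
    - {"xyz": [0,0,0],"yaw": 0}
    - {"xyz": [0,0,0],"yaw": 0}
  gripper: 15

```text
clock: 6.8
eef_pos: [0.2896, -0.478, 0.1016]
orientation: [-3.141, 0.0, -1.687]
contact_force: [0.4, 1.5, 4.0]
opening: 0.025
grasp_force: 63.0
```

Call:
step_arm:
  deltas:
    - {"xyz": [0.03,0,0],"yaw": 0}
    - {"xyz": [0.06,0,0],"yaw": 0}
    - {"xyz": [0.09,0,0],"yaw": 0}
    - {"xyz": [0.12,0,0],"yaw": 0}
    - {"xyz": [0.15,0,0],"yaw": 0}
    - {"xyz": [0.18,0,0],"yaw": 0}
    - {"xyz": [0.21,0,0],"yaw": 0}
    - {"xyz": [0.23,0,0],"yaw": 0}
    - {"xyz": [0.23,0,0],"yaw": 0}
    - {"xyz": [0.23,0,0],"yaw": 0}

```text
clock: 8.05
eef_pos: [0.2892, -0.4828, 0.1011]
orientation: [-3.141, 0.006, -1.686]
contact_force: [0.2, 5.0, 6.9]
opening: 0.0249
grasp_force: 63.5
```

Call:
step_arm:
  deltas:
    - {"xyz": [0.02,0,-0.02],"yaw": 0}
    - {"xyz": [0.04,0,-0.03],"yaw": 0}
    - {"xyz": [0.06,0,-0.03],"yaw": 0}
    - {"xyz": [0.08,0,-0.03],"yaw": 0}
    - {"xyz": [0.1,0,-0.03],"yaw": 0}
    - {"xyz": [0.1,0,-0.03],"yaw": 0}
    - {"xyz": [0.1,0,-0.03],"yaw": 0}
    - {"xyz": [0.1,0,-0.03],"yaw": 0}
    - {"xyz": [0.1,0,-0.03],"yaw": 0}
    - {"xyz": [0.1,0,-0.03],"yaw": 0}

```text
clock: 9.3
eef_pos: [0.2884, -0.4879, 0.1023]
orientation: [3.142, -0.0, -1.687]
contact_force: [0.0, -0.2, -2.0]
opening: 0.0248
grasp_force: 62.5
```

Drawn almost 10 mm with no resistance left and the gauge's weight showing: it's free. Drawing it out.

Call:
step_arm:
  deltas:
    - {"xyz": [0.2,0,-0.02],"yaw": 0}
    - {"xyz": [0.5,0,-0.03],"yaw": 0}
    - {"xyz": [0.8,0,-0.04],"yaw": 0}
    - {"xyz": [1.2,0,-0.04],"yaw": 0}
    - {"xyz": [1.6,0,-0.04],"yaw": 0}
    - {"xyz": [2.0,0,-0.04],"yaw": 0}
    - {"xyz": [2.4,0,-0.04],"yaw": 0}
    - {"xyz": [2.8,0,-0.04],"yaw": 0}
    - {"xyz": [3.2,0,-0.04],"yaw": 0}
    - {"xyz": [3.5,0,-0.04],"yaw": 0}

```text
clock: 10.55
eef_pos: [0.276, -0.593, 0.1035]
orientation: [3.141, -0.0, -1.687]
contact_force: [0.5, 0.5, -0.6]
opening: 0.0248
grasp_force: 62.5
```

Run:
```python
from h import *
s=ctrl.read_state(); print(s["joint_pos"],s["eef_pos"],s["orientation"],s["contact_force"])
Cw=cam("wrist",s); im=imaging.read_camera("wrist"); cv2.imwrite("pics/w2.png",im)
# cradle corners
for n in ("wrist","top","scene"):
    if n!="wrist": imaging.read_camera(n)
    for k in("gauge","cradle"): print(n,k,[(np.round(d["box"]).tolist(),round(d["p"],2)) for d in finder.recognise(k,n)][:3])
```

```text
[ 0.63719651  1.0415619   0.91271731  1.60527629 -0.95177703  0.99408413
 -1.38907784] [ 0.27601245 -0.59299443  0.10354421] [ 3.14140405e+00 -2.71362366e-04 -1.68715317e+00] [ 0.53918569  0.50914762 -0.57961961]
wrist gauge [([246.0, 216.0, 311.0, 366.0], 0.65)]
wrist cradle [([1.0, 247.0, 109.0, 398.0], 0.98)]
top gauge [([381.0, 197.0, 393.0, 243.0], 0.75)]
top cradle [([296.0, 181.0, 352.0, 246.0], 0.68)]
scene gauge [([341.0, 252.0, 420.0, 284.0], 0.75), ([369.0, 204.0, 390.0, 224.0], 0.63)]
scene cradle [([283.0, 216.0, 373.0, 253.0], 0.72)]
```

View pics/w2.png

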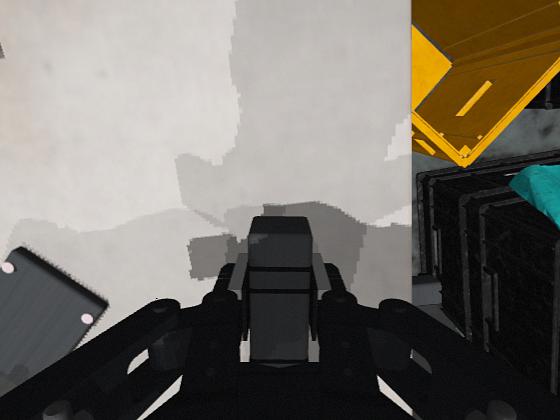

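The grip is held squared between the fingers (columns 247–311), the cradle plate at lower left; the gauge is out. I'll move 36 mm further and lower to the table.

Call:
step_arm:
  deltas:
    - {"xyz": [0.4,0,0],"yaw": 0}
    - {"xyz": [0.8,0,0],"yaw": 0}
    - {"xyz": [1.2,0,0.1],"yaw": 0}
    - {"xyz": [1.2,0,0.35],"yaw": 0}
    - {"xyz": [1.2,0,0.6],"yaw": 0}
    - {"xyz": [1.2,0,0.75],"yaw": 0}
    - {"xyz": [1.2,0,0.85],"yaw": 0}
    - {"xyz": [1.2,0,0.9],"yaw": 0}
    - {"xyz": [1.2,0,0.93],"yaw": 0}
    - {"xyz": [1.2,0,0.93],"yaw": 0}

```text
clock: 12.25
eef_pos: [0.2721, -0.628, 0.0758]
orientation: [-3.142, -0.0, -1.687]
contact_force: [0.8, 0.2, -1.3]
opening: 0.0247
grasp_force: 62.4
```

Call:
step_arm:
  deltas:
    - {"xyz": [0,0,0.02],"yaw": 0}
    - {"xyz": [0,0,0.03],"yaw": 0}
    - {"xyz": [0,0,0.04],"yaw": 0}
    - {"xyz": [0,0,0.05],"yaw": 0}
    - {"xyz": [0,0,0.06],"yaw": 0}
    - {"xyz": [0,0,0.06],"yaw": 0}
    - {"xyz": [0,0,0.06],"yaw": 0}
    - {"xyz": [0,0,0.06],"yaw": 0}
    - {"xyz": [0,0,0.06],"yaw": 0}
    - {"xyz": [0,0,0.06],"yaw": 0}

```text
clock: 13.5
eef_pos: [0.2721, -0.628, 0.0748]
orientation: [-3.141, -0.0, -1.687]
contact_force: [-0.2, 1.7, 4.4]
opening: 0.0248
grasp_force: 63.2
```

Call:
step_arm:
  deltas:
    - {"xyz": [0,0,0],"yaw": 0}
    - {"xyz": [0,0,0],"yaw": 0}
    - {"xyz": [0,0,0],"yaw": 0}
    - {"xyz": [0,0,0],"yaw": 0}
    - {"xyz": [0,0,-0.1],"yaw": 0}
    - {"xyz": [0,0,-0.5],"yaw": 0}
    - {"xyz": [-0.5,0,-1.2],"yaw": 0}
    - {"xyz": [-1.4,0,-2.2],"yaw": 0}
    - {"xyz": [-2.2,0,-3.2],"yaw": 0}
    - {"xyz": [-2.6,0,-4.0],"yaw": 0}
  gripper: 85

```text
clock: 14.75
eef_pos: [0.2814, -0.5497, 0.1961]
orientation: [-3.14, -0.001, -1.687]
contact_force: [0.5, -0.4, -0.4]
opening: 0.085
grasp_force: 0.0
```

Run:
```python
from h import *
s=ctrl.read_state(); print(s["joint_pos"],s["eef_pos"],s["orientation"],s["contact_force"],s["dq"].max())
C=cam("wrist",s); im=imaging.read_camera("wrist"); cv2.imwrite("pics/w3.png",im)
g=np.array([.2721,-.628]); a=-.117
g=g+.062*np.array([-np.sin(a),np.cos(a)])
for y,z in[(-.09,.026),(-.005,.026),(-.005,.013),(.072,.013),(.077,.026),(.09,.013)]: print(y,proj(C,[g[0]-np.sin(a)*y,g[1]+np.cos(a)*y,z]).round(1))
```

```text
[ 0.53206011  0.89651849  1.00851708  1.66343385 -0.84961322  1.07807711
 -1.45227082] [ 0.28144995 -0.54965866  0.1960887 ] [-3.14010778e+00 -8.70133812e-04 -1.68673360e+00] [ 0.49936776 -0.37261425 -0.44614956] 0.22741352603287937
-0.09 [279.9  64. ]
-0.005 [279.7 186.1]
-0.005 [279.7 182.8]
0.072 [279.5 270.7]
0.077 [279.5 283.3]
0.09 [279.4 289.3]
```

View pics/w3.png

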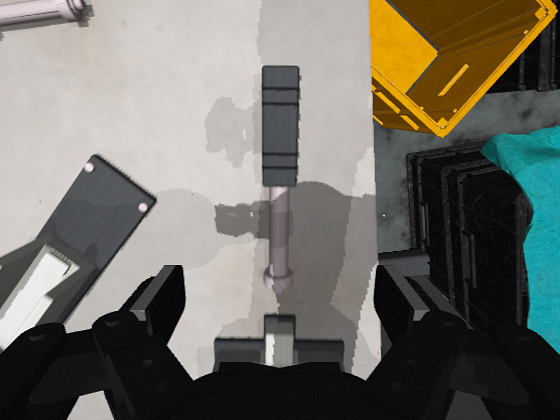

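The wrist view shows the gauge lying straight (grip rows 66–186, shank to 270, collar 268–290, column ~279), as predicted; cradle plate corners at (95,155) and (157,200).

Call:
step_arm:
  deltas:
    - {"xyz": [-0.5,0,0.6],"yaw": 0}
    - {"xyz": [-0.73,0,1.4],"yaw": 0}
    - {"xyz": [-0.73,0,2.2],"yaw": 0}
    - {"xyz": [-0.73,0,2.9],"yaw": 0}
    - {"xyz": [-0.73,0,3.4],"yaw": 0}
    - {"xyz": [-0.73,0,3.7],"yaw": 0}
    - {"xyz": [-0.73,0,3.9],"yaw": 0}
    - {"xyz": [-0.73,0,3.95],"yaw": 0}
    - {"xyz": [-0.73,0,3.97],"yaw": 0}
    - {"xyz": [-0.73,0,3.97],"yaw": 0}

```text
clock: 16.05
eef_pos: [0.2838, -0.5289, 0.0752]
orientation: [-3.141, -0.001, -1.687]
contact_force: [-0.8, -0.1, -0.1]
opening: 0.0852
grasp_force: 0.0
```

Call:
step_arm:
  deltas:
    - {"xyz": [0,0,0],"yaw": 0}
    - {"xyz": [0,0,0],"yaw": 0}
    - {"xyz": [0,0,0],"yaw": 0}
    - {"xyz": [0,0,0],"yaw": 0}
    - {"xyz": [0,0,0],"yaw": 0}
    - {"xyz": [0,0,0],"yaw": 0}
    - {"xyz": [0,0,0],"yaw": 0}
    - {"xyz": [0,0,0],"yaw": 0}
    - {"xyz": [0,0,0],"yaw": 0}
    - {"xyz": [0,0,0],"yaw": 0}
  gripper: 5

```text
clock: 17.3
eef_pos: [0.2837, -0.5287, 0.0749]
orientation: [-3.141, -0.0, -1.687]
contact_force: [-0.1, 1.5, 4.4]
opening: 0.0134
grasp_force: 58.7
```

Run:
```python
from h import *
st={"eef_pos":[.28144995,-.54965866,.1960887],"orientation":[-3.14010778,-.00087,-1.68673]}
C=cam("wrist",st)
for u,v in((95,155),(157,200)): print(unproj(C,u,v,.008))
st={"eef_pos":[.29018616,-.47810739,.22027776],"orientation":[-3.14106722,-4.46e-4,-1.68374517]}
C=cam("wrist",st)
for u,v in((97,61),(158,106)): print(unproj(C,u,v,.008))
p=np.array([.4755,-.5145,2.326])
for n in("top","scene"):
    C=cam(n);print(n)
    for x,y,z in[(-.024,-.096,.064),(.024,-.096,.064),(-.024,.018,.064),(.024,.018,.064),(-.03,.1,.008),(.03,.1,.008)]:
        c,s=np.cos(p[2]),np.sin(p[2]); print(proj(C,[p[0]+c*x-s*y,p[1]+s*x+c*y,z]).round(1))
im=cv2.imread("pics/w1.png"); cv2.imwrite("pics/w1c.png",cv2.resize(im[40:300,0:180],None,fx=2.3,fy=2.3,interpolation=2))
```

```text
[ 0.42176697 -0.60941371  0.008     ]
[ 0.38100778 -0.56767805  0.008     ]
[ 0.42248604 -0.60892079  0.008     ]
[ 0.38130887 -0.56974401  0.008     ]
top
[307.8 182.3]
[295.4 193.2]
[334.8 211.7]
[322.4 222.9]
[352.4 233.5]
[337.6 247. ]
scene
[289.9 210.9]
[284.7 220.4]
[335.1 216.4]
[331.3 226.3]
[367.7 238.8]
[364.4 252.2]
```

Call:
step_arm:
  deltas:
    - {"xyz": [0,0,-0.15],"yaw": 0}
    - {"xyz": [0,0,-0.5],"yaw": 0}
    - {"xyz": [0,0,-1.1],"yaw": 0}
    - {"xyz": [0,0,-1.8],"yaw": 0}
    - {"xyz": [0,0,-2.6],"yaw": 0}
    - {"xyz": [0,0,-3.3],"yaw": 0}
    - {"xyz": [0,-0.2,-3.8],"yaw": -0.6}
    - {"xyz": [0,-0.5,-4.0],"yaw": -1.4}
    - {"xyz": [0,-0.9,-4.0],"yaw": -2.3}
    - {"xyz": [0,-1.4,-4.0],"yaw": -3.2}

```text
clock: 18.55
eef_pos: [0.3253, -0.5337, 0.1961]
orientation: [3.141, -0.001, -1.124]
contact_force: [-1.0, 0.5, -2.0]
opening: 0.0136
grasp_force: 58.5
```

Run:
```python
from h import *
s=ctrl.read_state(); print(s["joint_pos"],s["eef_pos"],s["orientation"],s["opening"])
rows([[.4473,-.544,.195]],.771)
```

```text
[ 0.515073    0.84970412  0.87789596  1.63852809 -0.74525605  1.0191357
 -1.05826984] [ 0.32527349 -0.53370194  0.19609108] [ 3.14114803e+00 -7.57253334e-04 -1.12427195e+00] 0.013625976902176264
xyz units [ 2.07 -3.52  0.04]
yaw units -10.86 (or +-36)
```

Call:
step_arm:
  deltas:
    - {"xyz": [0.2,-0.4,0],"yaw": -1.0}
    - {"xyz": [0.5,-0.9,0],"yaw": -2.0}
    - {"xyz": [0.8,-1.4,0],"yaw": -3.0}
    - {"xyz": [1.1,-1.9,0],"yaw": -4.0}
    - {"xyz": [1.4,-2.4,0],"yaw": -5.0}
    - {"xyz": [1.7,-2.9,0],"yaw": -6.0}
    - {"xyz": [1.9,-3.2,0],"yaw": -7.0}
    - {"xyz": [2.0,-3.4,0],"yaw": -8.0}
    - {"xyz": [2.07,-3.5,0],"yaw": -9.0}
    - {"xyz": [2.07,-3.5,0],"yaw": -10.0}

```text
clock: 19.8
eef_pos: [0.4466, -0.545, 0.1956]
orientation: [3.141, 0.002, 0.622]
contact_force: [1.3, 0.1, -2.0]
opening: 0.0139
grasp_force: 58.5
```

Call:
step_arm:
  deltas:
    - {"xyz": [0,0,0],"yaw": -0.6}
    - {"xyz": [0,0,0],"yaw": -0.9}
    - {"xyz": [0,0,0],"yaw": -0.9}
    - {"xyz": [0,0,0],"yaw": -0.9}
    - {"xyz": [0,0,0],"yaw": -0.9}
    - {"xyz": [0,0,0],"yaw": -0.9}
    - {"xyz": [0,0,0],"yaw": -0.9}
    - {"xyz": [0,0,0],"yaw": -0.9}
    - {"xyz": [0,0,0],"yaw": -0.9}
    - {"xyz": [0,0,0],"yaw": -0.9}

```text
clock: 21.05
eef_pos: [0.4469, -0.5447, 0.1947]
orientation: [-3.141, 0.0, 0.774]
contact_force: [-0.1, -1.1, -2.2]
opening: 0.014
grasp_force: 58.5
```

Run:
```python
from h import *
s=ctrl.read_state(); print(s["joint_pos"],s["eef_pos"],s["orientation"],s["opening"])
C=cam("wrist",s); im=imaging.read_camera("wrist"); cv2.imwrite("pics/w4.png",im)
P=np.array(s["eef_pos"]); a=s["orientation"][2]+np.pi/2; ax=np.array([-np.sin(a),np.cos(a)])
for y in(-.09,-.005):
    q=P[:2]+(y-.038)*ax; print("gauge top pred",proj(C,[*q,P[2]-.0619+.013]).round(1))
p=np.array([.4745,-.5175,2.342]);c,sn=np.cos(p[2]),np.sin(p[2])
for x,y,z in[(-.024,-.096,.064),(.024,-.096,.064),(-.024,.018,.064),(.024,.018,.064),(-.016,.018,.064),(.016,.018,.064),(-.016,-.09,.064),(.016,-.09,.064)]:
    print(x,y,proj(C,[p[0]+c*x-sn*y,p[1]+sn*x+c*y,z]).round(1))
```

```text
[ 0.65471679  0.83338747  0.39038588  1.37131763 -0.3405688   1.00315826
  0.31605169] [ 0.44686172 -0.54471234  0.19468587] [-3.14149509e+00  3.49537596e-05  7.73900379e-01] 0.013957123247130809
gauge top pred [278.1 -78.9]
gauge top pred [278.1 194.2]
-0.024 -0.096 [323.1  -5.8]
0.024 -0.096 [234.4  -6.1]
-0.024 0.018 [315.7 198.8]
0.024 0.018 [240.7 198.6]
-0.016 0.018 [303.2 198.8]
0.016 0.018 [253.2 198.6]
-0.016 -0.09 [308.    6.8]
0.016 -0.09 [249.4   6.5]
```

View pics/w4.png

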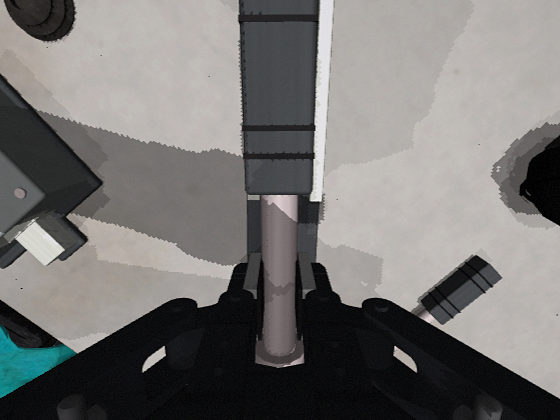

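The wrist view shows the held gauge level over the trough (grip columns 247–312 at row 190), while the trough's white right wall ends at column ~323 at row 200, about 7 px right of my prediction; I'll measure the offset.

Run:
```python
from h import *
from scipy.optimize import least_squares
st=ctrl.read_state(); st["eef_pos"]=[.44686172,-.54471234,.19468587]; st["orientation"]=[-3.14149509,3.5e-5,.773900379]
C=cam("wrist",st); im=cv2.imread("pics/w4.png"); g=cv2.GaussianBlur(cv2.cvtColor(im,6),(3,5),0).astype(float)
for r in(10,60,110,160,190,197,210,230,250): print(r,g[r,236:262:2].astype(int),g[r,300:344:2].astype(int))
cv2.imwrite("pics/w4c.png",cv2.resize(im[150:270,225:345],None,fx=5,fy=5,interpolation=2))
```

```text
10 [172 135  48  57  64  72  71  70  70  75  74  72  68] [ 73  74  75  76  76  74  69  58  45  67 190 224 223 223 223 223 207 176
 175 174 174 175]
60 [183 173  95  47  46  70  71  71  73  74  73  72  72] [ 76  76  76  77  75  73  65  49  86 195 215 224 225 225 223 185 174 173
 174 175 175 176]
110 [186 186 177  92  49  58  72  71  71  71  73  72  72] [ 76  77  78  77  76  70  57  81 207 227 226 226 227 206 169 178 177 177
 177 176 176 175]
160 [117 117 118 112  63  56  70  75  75  76  76  76  72] [ 74  65  73  76  73  54  59 193 212 223 227 225 181 177 178 177 176 175
 175 176 177 177]
190 [118 117 118 118 102  57  61  69  69  68  70  69  70] [ 73  75  75  75  71  59 135 212 225 227 226 199 189 189 188 188 190 190
 190 191 191 191]
197 [117 117 119 118 120 101 131 143 141 142 146 136  68] [ 35  34  39  37  52 157 211 208 219 227 222 130 156 189 189 190 190 189
 187 189 191 192]
210 [116 115 115 116 117  89  46  52  51  50  49  48  54] [ 33  32  33  33  39  41  42  42  42  59 102 107 155 180 186 187 189 190
 190 191 188 187]
230 [115 114 114 115 116  94  49  50  50  50  49  49  51] [ 69  67  69  69  76  78  79  80  81 170 189 188 188 189 189 189 189 189
 188 188 190 191]
250 [120 118 117 117 119  97  48  50  47  47  41  38  42] [ 67  67  68  67  67  67  69  64 113 171 169 167 165 165 165 166 166 167
 165 164 163 165]
```

View pics/w4c.png

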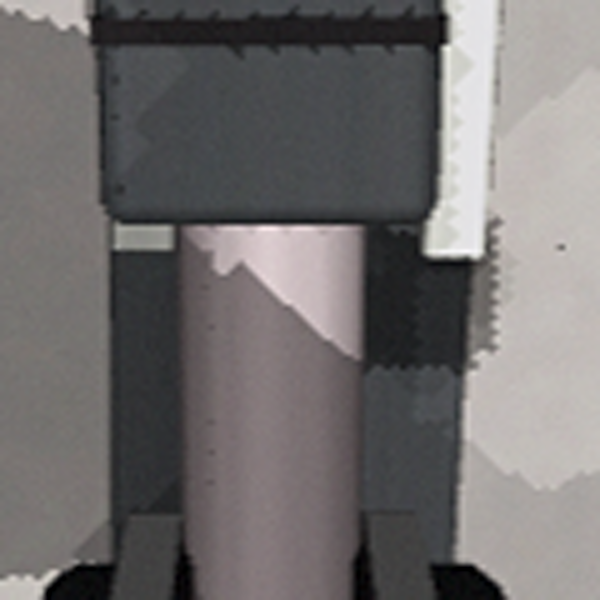

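The crop shows the trough's open end centred at column ~284.6 (walls 247–260 and 309–322), so the cradle lies ~3–4 mm right of the tool line and ~1.2° turned. Correcting: y +0.1, yaw +0.13, x −0.1, then descending.

Call:
step_arm:
  deltas:
    - {"xyz": [-0.1,0.1,0],"yaw": 0.13}
    - {"xyz": [-0.1,0.1,0.3],"yaw": 0.13}
    - {"xyz": [-0.1,0.1,0.7],"yaw": 0.13}
    - {"xyz": [-0.1,0.1,1.0],"yaw": 0.13}
    - {"xyz": [-0.1,0.1,1.2],"yaw": 0.13}
    - {"xyz": [-0.1,0.1,1.35],"yaw": 0.13}
    - {"xyz": [-0.1,0.1,1.4],"yaw": 0.13}
    - {"xyz": [-0.1,0.1,1.4],"yaw": 0.13}
    - {"xyz": [-0.1,0.1,1.4],"yaw": 0.13}
    - {"xyz": [-0.1,0.1,1.4],"yaw": 0.13}

```text
clock: 22.35
eef_pos: [0.4469, -0.5491, 0.153]
orientation: [3.141, 0.0, 0.751]
contact_force: [0.4, 0.0, -2.6]
opening: 0.0136
grasp_force: 58.5
```

Run:
```python
from h import *
s=ctrl.read_state(); print(s["eef_pos"],s["orientation"],s["contact_force"])
im=imaging.read_camera("wrist"); cv2.imwrite("pics/w5.png",im)
g=cv2.GaussianBlur(cv2.cvtColor(im,6),(3,5),0).astype(int)
for r in(10,60,110,160,190,205): print(r,g[r,228:252:2],g[r,306:340:2])
```

```text
[ 0.44686201 -0.54910126  0.15302062] [3.14109108e+00 1.14460035e-04 7.51252107e-01] [ 0.38712752  0.01475094 -2.61651441]
10 [222 222 222 222 223 189  57  57  68  71  71  72] [ 75  74  73  71  59  66 207 223 222 222 222 223 222 194 170 173 172]
60 [226 225 225 225 225 224 156  47  58  71  71  71] [ 77  76  73  65  52 135 205 213 225 224 224 224 196 172 175 175 174]
110 [188 227 226 226 225 226 227 152  46  61  71  71] [ 76  75  70  57 105 206 221 225 225 226 226 198 171 175 176 176 176]
160 [144 157 222 226 226 226 227 198  90  44  68  74] [ 74  63  57  66 198 226 226 226 226 227 197 173 177 177 176 174 174]
190 [116 109 134 143 141 140 142 146 129  59  57  70] [ 74  71  58 133 212 224 226 226 227 217 162 176 175 175 176 184 185]
205 [118 115 117 141 139 139 140 142 145 119  62  50] [ 62  59 117 220 226 226 225 226 226 210 186 175 144 161 145 173 190]
```

View pics/w5.png

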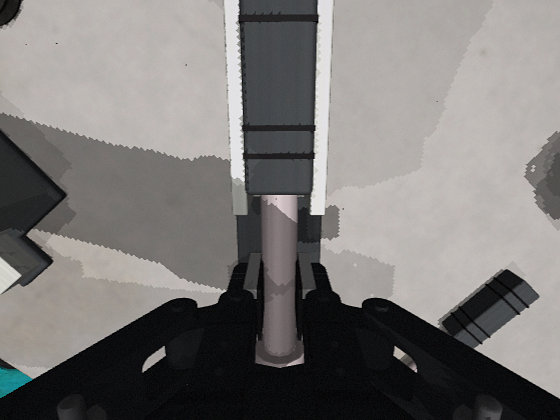

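The grip (244–313 at row 160) is now centred between the trough walls (outer edges 231–326). Lowering.

Call:
step_arm:
  deltas:
    - {"xyz": [0,0,0.2],"yaw": 0}
    - {"xyz": [0,0,0.45],"yaw": 0}
    - {"xyz": [0,0,0.75],"yaw": 0}
    - {"xyz": [0,0,1.05],"yaw": 0}
    - {"xyz": [0,0,1.3],"yaw": 0}
    - {"xyz": [0,0,1.5],"yaw": 0}
    - {"xyz": [0,0,1.65],"yaw": 0}
    - {"xyz": [0,0,1.75],"yaw": 0}
    - {"xyz": [0,0,1.8],"yaw": 0}
    - {"xyz": [0,0,1.8],"yaw": 0}

```text
clock: 23.65
eef_pos: [0.4469, -0.549, 0.0988]
orientation: [3.141, 0.0, 0.751]
contact_force: [1.1, 0.2, -1.8]
opening: 0.0139
grasp_force: 58.5
```

Call:
step_arm:
  deltas:
    - {"xyz": [0,0,0.01],"yaw": 0}
    - {"xyz": [0,0,0.02],"yaw": 0}
    - {"xyz": [0,0,0.03],"yaw": 0}
    - {"xyz": [0,0,0.04],"yaw": 0}
    - {"xyz": [0,0,0.05],"yaw": 0}
    - {"xyz": [0,0,0.06],"yaw": 0}
    - {"xyz": [0,0,0.07],"yaw": 0}
    - {"xyz": [0,0,0.08],"yaw": 0}
    - {"xyz": [0,0,0.08],"yaw": 0}
    - {"xyz": [0,0,0.08],"yaw": 0}

```text
clock: 24.9
eef_pos: [0.4468, -0.549, 0.0964]
orientation: [3.142, 0.0, 0.751]
contact_force: [0.3, -0.3, -1.0]
opening: 0.0138
grasp_force: 58.5
```

Call:
step_arm:
  deltas:
    - {"xyz": [0,0,0.01],"yaw": 0}
    - {"xyz": [0,0,0.02],"yaw": 0}
    - {"xyz": [0,0,0.03],"yaw": 0}
    - {"xyz": [0,0,0.04],"yaw": 0}
    - {"xyz": [0,0,0.05],"yaw": 0}
    - {"xyz": [0,0,0.05],"yaw": 0}
    - {"xyz": [0,0,0.05],"yaw": 0}
    - {"xyz": [0,0,0.05],"yaw": 0}
    - {"xyz": [0,0,0.05],"yaw": 0}
    - {"xyz": [0,0,0.05],"yaw": 0}

```text
clock: 26.15
eef_pos: [0.4468, -0.5491, 0.0954]
orientation: [3.141, 0.0, 0.751]
contact_force: [-2.1, 0.7, 5.5]
opening: 0.0141
grasp_force: 59.1
```

Contact at the expected height (axis ≈ 34 mm). Open and rise.

Call:
step_arm:
  deltas:
    - {"xyz": [0,0,0],"yaw": 0}
    - {"xyz": [0,0,0],"yaw": 0}
    - {"xyz": [0,0,0],"yaw": 0}
    - {"xyz": [0,0,0],"yaw": 0}
    - {"xyz": [0,0,0],"yaw": 0}
    - {"xyz": [0,0,-0.2],"yaw": 0}
    - {"xyz": [0,0,-0.8],"yaw": 0}
    - {"xyz": [0,0,-1.8],"yaw": 0}
    - {"xyz": [0,0,-3.0],"yaw": 0}
    - {"xyz": [0,0,-4.0],"yaw": 0}
  gripper: 60

```text
clock: 27.4
eef_pos: [0.447, -0.5495, 0.2182]
orientation: [3.138, 0.001, 0.751]
contact_force: [-0.0, -0.5, 0.5]
opening: 0.0595
grasp_force: 0.0
```

Run:
```python
from h import *
s=ctrl.read_state(); print(s["eef_pos"],s["contact_force"])
im=imaging.read_camera("wrist"); sc=imaging.read_camera("scene")
cv2.imwrite("pics/fin.png",np.hstack([cv2.resize(im,(400,300)),cv2.resize(sc[180:330,240:440],(400,300),interpolation=2)]))
```

```text
[ 0.4469603  -0.5495352   0.21823783] [-0.02581283 -0.54217027  0.536663  ]
```

View pics/fin.png

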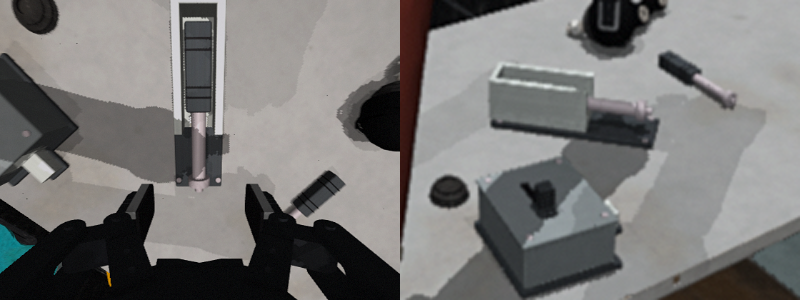

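The gauge lies centred in the trough (left picture, column ~198), grip down and collar out over the base plate; the arm is clear.

```bash
python3 -c "from plant import close_job; print(close_job())"
```

```text
the job is handed in; nothing more can be done
None
```

The gauge is in the check cradle, grip down in the trough and collar out of the open end. It drew out freely, so I did not move the thumb slide; the job was handed in at about 27 s of the 58 s allowed.

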